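# Unlock the ballot transfer case and hold its latch back

### The arm

A 6-joint arm with a two-finger parallel gripper is mounted at the origin on the work surface. World frame = base frame: x ahead of the robot, y to its left, z up, the work surface at z = 0. Lengths are in m, angles in rad, forces in N, time in s.
With the tool pointing down it reaches from about 0.35 to 0.85 m from the base axis. Payload 8.1 kg.
Tool frame: the origin (TCP) lies midway between the tips of the shut fingers; the grasp point (between the pads) lies 19 mm behind it; z points along the fingers, y is the direction in which the jaws open and shut (so a half turn about z gives the same grasp; the last joint's range is limited). The gripper opens to 93 mm and grips with 3 to 60 N. Pads are 15 mm wide; open, the fingers measure 128 mm over their backs; the gripper's body (75 mm by 188 mm) begins 65 mm behind the grasp point.
Start: joints at [-1.307, 0.13, 1.488, -0, 1.523, -0.085], TCP at [0.205, -0.564, 0.219] pointing down, gripper open.
Joint ranges: [-2.96, 2.96], [-0.89, 2.26], [0.02, 2.5], [-1.34, 4.48], [0, 2.73], [-2.66, 2.66]. Speed limits (rad/s): [2.39, 2.39, 2.79, 3.14, 3.14, 3.14].

### API

Orientations are given as a rotation vector (axis times angle).
In Python, from plant import robot, optics, ticket gives the robot as it stands.
- The arm moves only by the tool send_rows, never from a script. Its argument "targets" is a list of rows, each a list of 3 entries, a list of its own where there are three numbers: the opening, from -1 (shut) to 1 (fully open), then the shift along the tool's x, y, z in mm, then the turn about the tool's z in rad. A call has 1 to 12 rows; each row shifts and turns the commanded pose from where the row before left it, along the tool's axes as they then stand; what a row does not reach is not made up. A row lasts 1/10 s, in which the tool goes at most 50 mm and 8.59 degrees, less where a joint would pass 70% of its speed; a pose out of reach is approached as far as the arm can. A call with a gripper value outside its range is refused whole. The fingers move at their own pace and stop on an object; "newtons" is the grip in N (left out, the last holds). Time passes only in rows, so rows that do not move let the fingers close. It gives the time, the measured TCP pose, the force and the opening at its end, in the units of the state.
- robot.read_state(): the state, without advancing time (a new reading comes with each control period).
- optics.read_camera(name): name is "scene" or "top"; returns a dict with "color" (400x640x3 uint8, red, green, blue), "K" (3x3 intrinsics, pixels), "k1" (the pictures are not rectified: a ray, as slopes to the right and down, at radius r is drawn at 1 + k1 r^2 times it, then the intrinsics apply), "position" and "orientation" of the camera in the world. Camera axes: x right, y up, looking along -z (the intrinsics and any distortion apply to the point x, -y, -z); pixel columns grow to the right and rows downward; lengths in m; the calibration is good to about 2 mm. A picture is of the moment at which its call begins. There is no depth.
- ticket.close_job(): hands the job in, once; it reports no verdict.
Trained networks look in the newest picture that a camera, given by its name, has taken for a name from the list of things; names that differ only in an ending like _2 or _b are one class to them, and where a whole thing is asked for, a point or a joint stands for the part that bears it (a point fixed in the world has none). Each returns a list of dicts, best first, with "confidence" (0 to 1); they miss things now and then, are a little off and sometimes report something else, mostly with a low value. They report only what shows in the picture. A call takes as long as a camera call. They do not tell look-alikes from the thing itself.
- optics.cut_out(camera, name): "region" (400x640 bool, what is visible of it) and "point" ([column, row] in pixels, amid what is visible of it).
The state is a dict: "t": time; "q": joint angles; "dq": joint speeds; "joint_torque": joint torques, N m; "tool_pos": TCP position; "orientation": TCP orientation; "force": force on the tool from outside, world axes, zero at the start; "wrist_torque": the same for the moment, N m; "opening": finger opening in m.
Only numpy, scipy, OpenCV 4.12 (cv2) and the standard library are available. Lean on these libraries where they do the work, as an engineer would, in place of code of your own. Each camera call takes 0.05 s, during which the arm holds its last target.

### The job

Unlock the grey steel ballot transfer case so that a colleague can lift its lid: slide the flat keyhole cover fully open, take the key with the rectangular head out of the caddy, and work it fully home in the lock without forcing it (the pins are sticky: where it stalls, rock it a few degrees to and fro about its own axis while pressing lightly). Then turn the key a quarter turn clockwise, seen from above, and finish while still gripping the key and holding it turned there, because the lock springs back as soon as it is let go. Leave the cover open and the other two keys in their slots, and do not disturb the other things on the table.

Things in the scene. Friction and masses are not known exactly. Their poses are not given: they have to be found in the camera images.
- keyhole (a point): Centre of the keyhole's mouth, level with the case's flat top, 130 mm above the table. Axes: x away from the case's front, y to its left seen from the front, z up. Slot 15.6 mm long (y) x 5.6 mm wide (x), with a 2.5 mm bevel round the mouth, in a fixed steel plate 42 mm square and 5 mm thick; below it is the turning cylinder with a slot 5.4 mm wide, deep enough for the whole blade.
- cover (a joint): Sliding flat steel cover over the keyhole, 78 mm (x) x 66 mm (y), top 4.5 mm above the case's top, between two guide rails 7 mm high, 81 mm apart inside. 0 = shut over the keyhole, 0.066 m = fully open at its stop; slides along the keyhole's +y with about 2 N of friction, stays where it is left, may start open by up to 10 mm.
- cover_tab (a point): Centre of the black pull tab that stands up in the middle of the cover: 30 mm along x, 10 mm thick along y (the sliding direction), 14 mm tall from 4.5 to 18.5 mm above the case's top; the point lies 11.5 mm above the case's top. Axes as the keyhole's; it moves with the cover.
- cylinder (a joint): Turn of the lock: 0 = locked (slot along the case's y), grows clockwise from above, stop at 1.65 rad; lags the key by about 0.15 rad. A spring, 0.04 N m at 0 to 0.12 at the stop, drives it back. Sticky pins hold the blade with its shoulder some 14 to 5 mm from home: 12 to 30 N straight down, under 10 N if rocked by 5 degrees each way. It turns only when the shoulder is within 3 mm of home.
- key_grip (a point): The right key: centre of its rectangular grey head, 24 mm above its shoulder. Head 10 mm thick (key's x), 30 mm wide (y), 38 mm tall, on a collar 26 x 10 x 5 mm whose underside is the shoulder; the key is the same either way round. 30 g. It stands upright (z up, blade down) in one of three slots, 50 mm apart in a row along y, of the caddy, shoulder 45 mm above the table, and lifts straight out.
- key_shoulder (a point): Middle of the right key's shoulder (underside of the collar), same axes as the key; fully home it lies on the keyhole point. Below it: a round neck 4 mm thick and 8 mm long, then a flat steel blade 4 mm thick (x) and 14 mm wide (y) whose wedge-shaped tip ends 26 mm below the shoulder.
- key: The right key as a whole; origin at its shoulder, axes as above.
- case: Fixed grey steel transfer case, 240 (x) x 300 (y) x 130 mm, its top level right to the edges but for the cover and rails; the lid behind the lock stays shut in this job. Origin at the centre of its underside, axes as the keyhole's. The keyhole lies 70 mm in front of and 45 mm to the right (-y) of the case's centre.
- key_round_grip (a point): Wrong key with a round head 33 mm across and 10 mm thick, in another slot of the caddy: point 24 mm above its shoulder. Leave it.
- key_narrow_grip (a point): Wrong key with a narrow head 13 mm wide, 10 mm thick and 34 mm tall, in another slot of the caddy: point 24 mm above its shoulder. Leave it.
- caddy: Fixed black desk caddy 130 mm (x) x 250 mm (y), walls 40 mm high; the key rest, 36 mm wide and 45 mm high, runs along its front (-x) side with the slots 32 mm in front of its centre and at y = -90, -40 and +10 mm. Origin at the centre of its underside.
- twine: Cone of red-brown twine, 52 mm across, 85 mm tall, standing in the caddy's end bay; origin at its underside.
- tape: Roll of white tape, 54 mm across and 19 mm tall, lying in the caddy's long bay; origin at its underside.
- stamp: Hand stamp, 62 x 32 mm, 76 mm tall, standing on the table; origin at its underside.
- bundle: Tied bundle of envelopes, 120 x 235 x 50 mm, lying on the table; origin at its underside.
- stapler: Black stapler, 135 x 34 mm, 50 mm tall, lying on the table; origin at its underside.
Things that resemble listed ones, but are neither listed nor needed, are in the scene too. Leave any blue, white or yellow look-alike of the key alone.

How it is judged:
By the outcome, as a careful person would: the job done as asked, in the order asked, and still so for the second after the job is handed in, while the arm keeps its last pose, push and grip.
It also fails if it takes over 70 s, if anything falls off the work surface, if the arm or the gripper's body presses on something with over 40 N, if the wrist force passes 120 N, or if a joint passes its speed limit or range.

## Working session

There is one attempt and no reset: what is moved stays moved. The work goes in short steps, Python scripts to look and compute and a tool call to move; the robot and the scene stay as the last step left them, time stands still between calls to the robot, and variables do not carry over. Pictures are saved under pics/ and viewed, and the job is handed in when it is done.

Besides the shell and the picture viewer there is one more tool, called after "Request:" as name(argument=value, ...) on one line, values as JSON. send_rows: Moves the arm, as the interface text tells. Its arguments: {"type":"object","properties":{"targets":{"type":"array","items":{"type":"array"}},"newtons":{"type":"number"}},"required":["targets"]}

```bash
ls; mkdir -p pics
cat > h.py <<'E'
import numpy as np, cv2
from plant import robot, optics, ticket
from scipy.spatial.transform import Rotation as R
def cam(n):
    return optics.read_camera(n)
def Rm(c):
    o=np.array(c['orientation'],float)
    return o if o.shape==(3,3) else R.from_rotvec(o).as_matrix()
def save(c,f,box=None,s=1):
    im=c['color'][:,:,::-1]
    if box: im=im[box[1]:box[3],box[0]:box[2]]
    im=cv2.resize(im,None,fx=s,fy=s,interpolation=cv2.INTER_CUBIC)
    cv2.imwrite('pics/'+f,im)
def ray(c,uv):
    K=np.array(c['K']);d=np.array([(uv[0]-K[0,2])/K[0,0],(uv[1]-K[1,2])/K[1,1]])
    p=d.copy()
    for _ in range(30): p=d/(1+c['k1']*(p@p))
    v=Rm(c)@np.array([p[0],-p[1],-1.]);return np.array(c['position']),v
def atz(c,uv,z):
    o,v=ray(c,uv);return o+v*(z-o[2])/v[2]
def proj(c,X):
    K=np.array(c['K']);p=Rm(c).T@(np.array(X)-np.array(c['position']))
    s=np.array([p[0],-p[1]])/(-p[2]);s=s*(1+c['k1']*(s@s))
    return np.array([K[0,0]*s[0]+K[0,2],K[1,1]*s[1]+K[1,2]])
def tri(cs,uvs):
    A=np.zeros((3,3));b=np.zeros(3)
    for c,u in zip(cs,uvs):
        o,v=ray(c,u);v=v/np.linalg.norm(v);P=np.eye(3)-np.outer(v,v);A+=P;b+=P@o
    return np.linalg.solve(A,b)
E
python3 - <<'E'
from h import *
print(robot.read_state())
for n in('scene','top'):
    c=cam(n);save(c,n+'0.png');print(n,c['K'],c['k1'],c['position'],c['orientation'])
    for k in ['keyhole','cover','cover_tab','key_grip','key_shoulder','key_round_grip','key_narrow_grip','case','caddy','key','twine','tape','stamp','bundle','stapler']:
        r=optics.cut_out(n,k)
        print(n,k,[(np.round(d['point'],1).tolist(),round(d['confidence'],2),int(np.sum(d['region']))) for d in r])
E
```

```text
pics
{'t': 0.0, 'q': array([-1.30739162e+00,  1.31133769e-01,  1.48923297e+00, -1.56436333e-05,
        1.52301283e+00, -8.53838018e-02]), 'dq': array([-0.00175957,  0.00049571, -0.00155915,  0.00031057, -0.00045815,
       -0.00117734]), 'joint_torque': array([-1.53328365e-04, -5.59837961e+01, -4.91769361e+01,  7.69393472e-02,
        3.51545541e-02, -1.21648645e-04]), 'tool_pos': array([ 0.2049356 , -0.56332704,  0.21762925]), 'orientation': array([-3.09218873e+00, -5.44795392e-01,  2.73803428e-04]), 'force': array([ 0.08661823, -0.22510479, -0.14878067]), 'wrist_torque': array([0.00991305, 0.02723329, 0.01822413]), 'opening': 0.09345164036261709}
scene [[387.44517507   0.         318.17491316]
 [  0.         387.44517507 207.24216851]
 [  0.           0.           1.        ]] -0.01872750708466309 [1.28384146 0.3624709  0.70244727] [0.64557595 0.93762861 1.77148573]
scene keyhole [([228.0, 238.5], 0.91, 12370)]
scene cover []
scene cover_tab [([226.5, 198.6], 0.74, 337)]
scene key_grip [([475.0, 255.5], 0.69, 152), ([361.2, 230.1], 0.67, 147), ([381.9, 247.9], 0.6, 147), ([326.6, 
[... 1223 characters left out ...]
180.6], 0.62, 50), ([312.9, 195.1], 0.56, 190), ([373.9, 221.1], 0.51, 148), ([180.2, 227.5], 0.46, 149)]
top key_round_grip [([242.8, 184.4], 0.55, 50)]
top key_narrow_grip [([416.0, 169.2], 0.3, 602)]
top case [([389.7, 142.0], 0.62, 10046)]
top caddy [([246.9, 179.1], 0.58, 3126)]
top key [([316.1, 194.6], 0.72, 138), ([260.7, 182.9], 0.64, 43), ([182.8, 228.0], 0.61, 172), ([375.6, 217.7], 0.61, 164), ([290.3, 230.3], 0.58, 160)]
top twine [([216.2, 174.7], 0.62, 275)]
top tape [([390.7, 142.5], 0.72, 10048), ([263.1, 155.4], 0.48, 141)]
top stamp [([325.2, 227.3], 0.46, 222)]
top bundle [([458.4, 252.1], 0.94, 3417)]
top stapler [([221.7, 255.8], 0.76, 546), ([325.1, 228.4], 0.66, 192)]
```

Run:
```python
from h import *
c=cam('scene');save(c,'s1.png',(100,130,500,330),2)
c=cam('top');save(c,'t1.png',(150,80,530,300),2)
```

```text
(no output)
```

View pics/s1.png

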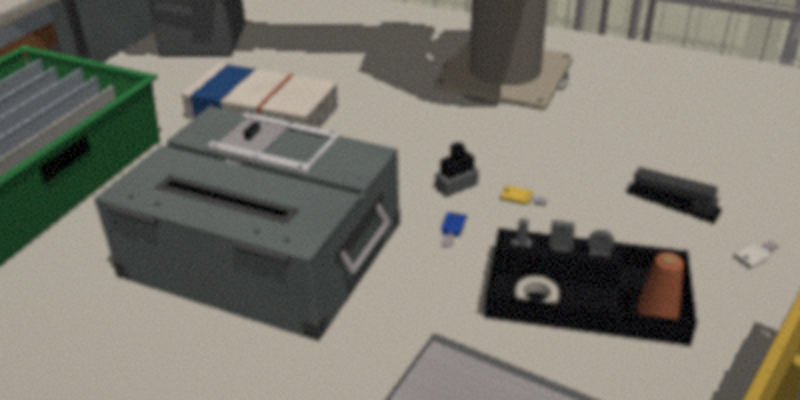

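View pics/t1.png

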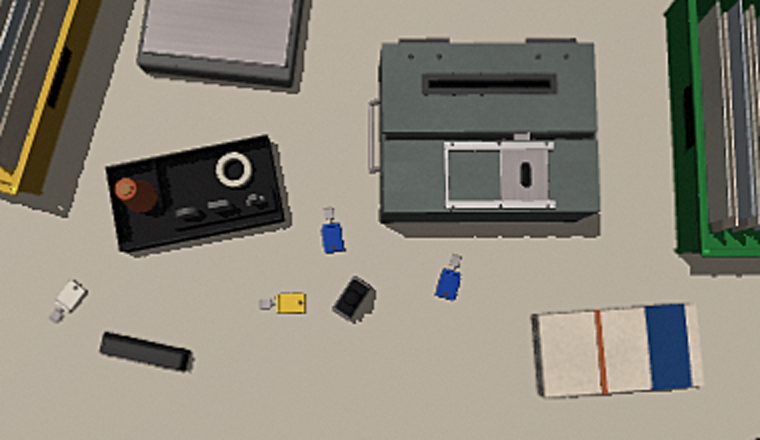

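Run:
```python
from h import *
c=cam('scene');save(c,'s2.png',(335,220,455,300),6)
save(c,'s3.png',(190,180,280,225),8)
c=cam('top');save(c,'t2.png',(195,140,300,215),7)
save(c,'t3.png',(330,90,460,205),5)
```

```text
(no output)
```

View pics/s2.png

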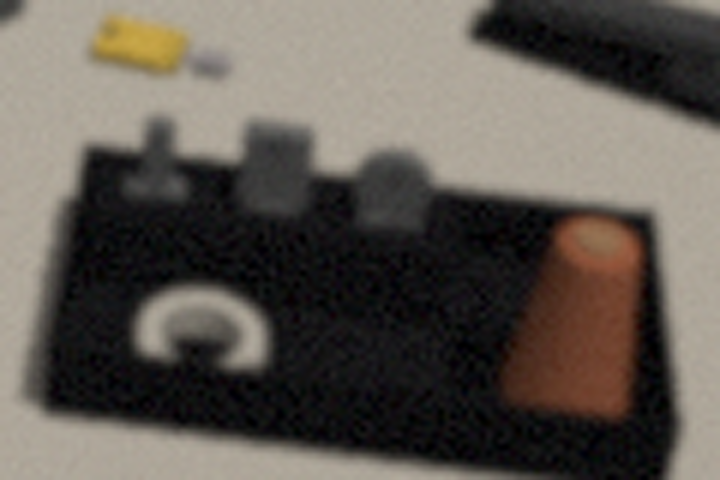

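View pics/t2.png

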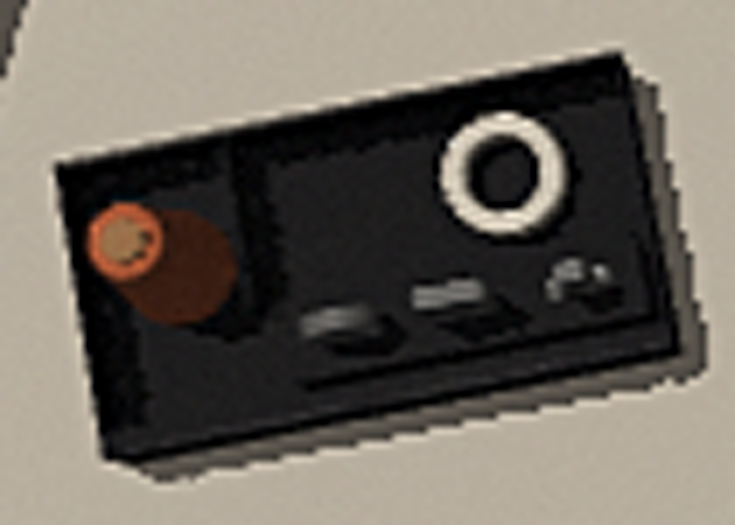

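View pics/t3.png

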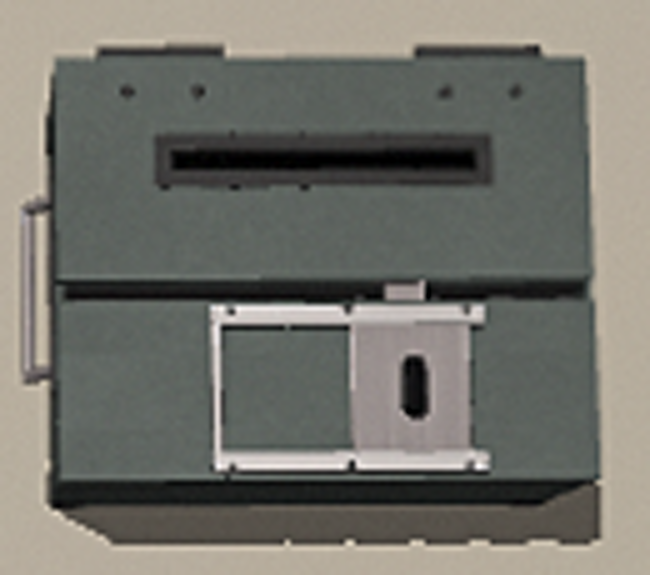

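View pics/s3.png

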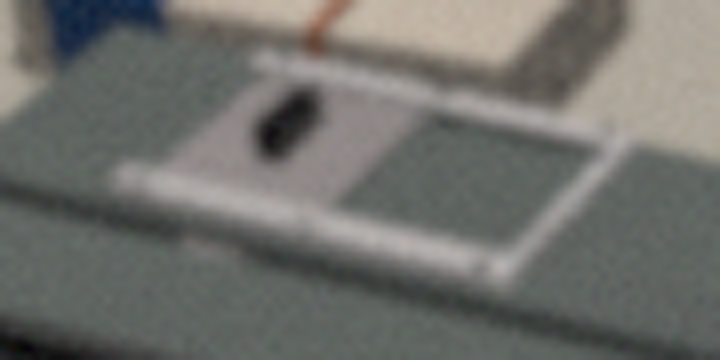

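Run:
```python
from h import *
from scipy.optimize import least_squares
ct=cam('top');cs=cam('scene')
def fit(name,hx,hy,z,tp,sp=None,x0=(0,0,0)):
    loc=np.array([[hx,hy],[hx,-hy],[-hx,-hy],[-hx,hy]])
    def f(p):
        c,s=np.cos(p[2]),np.sin(p[2]);r=[]
        for l,u in zip(loc,tp):
            X=[p[0]+c*l[0]-s*l[1],p[1]+s*l[0]+c*l[1],z]
            r+=list(proj(ct,X)-u)
        if sp is not None:
          for l,u in zip(loc,sp):
            if u is None: continue
            X=[p[0]+c*l[0]-s*l[1],p[1]+s*l[0]+c*l[1],z]
            r+=list(proj(cs,X)-np.array(u))
        return np.array(r)
    q=least_squares(f,x0);print(name,q.x.round(4),q.fun.reshape(-1,2).round(1).tolist());return q.x
P=lambda L,o,s:[np.array(a)/s+np.array(o) for a in L]
tp=P([(55,58),(582,58),(600,482),(50,482)],(330,90),5)
# back-left(+x,+y), back-right, front-right, front-left
sp=P([(318,258),(98,203),(178,143-5),(398,152)],(100,130),2)
p=fit('case',.12,.15,.13,tp,None,(.5,-.2,0))
p=fit('case2',.12,.15,.13,tp,sp,(.5,-.2,0))
tc=P([(58,165),(622,55),(680,350),(108,458)],(195,140),7)
q=fit('caddy',.065,.125,.04,tc,None,(.4,.2,0))
def w(p,l): 
    c,s=np.cos(p[2]),np.sin(p[2]);return np.array([p[0]+c*l[0]-s*l[1],p[1]+s*l[0]+c*l[1]])
print('keyhole',w(p,(-.07,-.045)))
for y in(-.09,-.04,.01):
    k=w(q,(-.032,y));print(y,k,[proj(c,[*k,.088]).round(1) for c in(ct,cs)],[proj(c,[*k,.069]).round(1) for c in(ct,cs)])
k=w(p,(-.07,-.045));print([proj(c,[*k,.1415]) for c in (ct,cs)])
# tab from pictures
tt=np.array([415,385])/5+[330,90];ts=np.array([287,123])/8+[190,180]
print('tab',tt,ts,tri([ct,cs],[tt,ts]),atz(ct,tt,.1485),atz(ct,tt,.1415),atz(cs,ts,.1415))
for key,u in (('rect',(258.8,182)),):pass
print(proj(ct,[.2049,-.5633,.2176]),proj(cs,[.2049,-.5633,.2176]))
```

```text
case [ 0.6146 -0.152  -0.0044] [[-0.5, -0.0], [0.2, 0.4], [-0.5, -0.1], [0.8, -0.2]]
case2 [ 0.6214 -0.1511  0.0488] [[-3.0, 0.4], [-2.6, -4.7], [1.2, -5.5], [2.8, 0.2], [-1.7, 0.4], [-4.0, 0.3], [11.5, -15.0], [-2.0, -3.1]]
caddy [0.5363 0.2752 0.1878] [[-0.1, -0.0], [0.4, -0.1], [-0.0, -0.2], [-0.3, 0.3]]
keyhole [ 0.55372485 -0.199473  ]
-0.09 [0.52171428 0.18078334] [array([276.6, 179.1]), array([360.4, 237.4])] [array([277.4, 180. ]), array([359.9, 243.2])]
-0.04 [0.51237905 0.22990415] [array([259.5, 182.4]), array([380.1, 239.8])] [array([260.6, 183.2]), array([379.4, 245.6])]
0.01 [0.50304382 0.27902495] [array([242.4, 185.7]), array([400.1, 242.2])] [array([243.8, 186.5]), array([399.2, 248.1])]
[array([413.08437709, 164.24569287]), array([223.00319526, 195.78676902])]
tab [413. 167.] [225.875 195.375] [ 0.54569038 -0.19803043  0.13884099] [ 0.54490869 -0.19746023  0.1485    ] [ 0.54609559 -0.19903743  0.1415    ] [ 0.54901248 -0.1934296   0.1415    ]
[565.93077083 296.17836297] [187.85805674 109.22772493]
```

Candidates for the key: the grey rectangular head in the caddy's middle slot at scene (381,248) / top (259,182); narrow head at scene (361,246); round head at scene (401,250); blue, yellow and white look-alikes lie on the table (top ≈ (315,195), (374,221), (293,231), (184,227)). The enlarged crop (s2) shows that the middle one has the square-cornered grey head and stands in the caddy, so it is the right one. The cover is shut, with its black tab at top (413,167). First I'll open the cover.

Request:
send_rows(targets=[[-1,[0,0,0],-0.15],[-1,[0,0,0],-0.15],[-1,[0,0,0],-0.15],[-1,[0,0,0],-0.15],[-1,[0,0,0],-0.15],[-1,[0,0,0],-0.15],[-1,[0,0,0],-0.15],[-1,[0,0,0],-0.15],[-1,[0,0,0],-0.022],[-1,[0,0,0],0]], newtons=20)

```text
t: 2.9
tool_pos: [0.2051, -0.5639, 0.2187]
orientation: [2.225, 2.218, -0.0]
force: [0.1, -0.3, -0.7]
opening: 0.0174
```

Request:
send_rows(targets=[[-1,[30,30,0],0],[-1,[30,30,0],0],[-1,[30,30,0],0],[-1,[30,30,0],0],[-1,[30,35,0],0],[-1,[30,35,0],0],[-1,[30,30,0],0],[-1,[30,30,0],0],[-1,[30,30,0],0],[-1,[30,30,0],0],[-1,[20,30,0],0],[-1,[0,0,0],0]])

```text
t: 4.1
tool_pos: [0.5479, -0.2406, 0.2185]
orientation: [-2.221, -2.222, -0.002]
force: [0.1, 0.5, 0.4]
opening: 0.0005
```

Request:
send_rows(targets=[[-1,[0,0,30],0],[-1,[-2,0,30],0],[-1,[0,0,0],0]])

```text
t: 4.4
tool_pos: [0.5419, -0.2448, 0.1536]
orientation: [-2.219, -2.212, 0.004]
force: [-0.7, 0.4, -1.2]
opening: -0.0001
```

Run:
```python
from h import *
s=robot.read_state();print(s['tool_pos'],s['force'])
c=cam('scene');save(c,'s4.png',(170,130,290,220),6);print(proj(c,s['tool_pos']))
c=cam('top');save(c,'t4.png',(350,90,470,205),5);print(proj(c,s['tool_pos']))
```

```text
[ 0.5419068  -0.24479351  0.15356096] [-0.69694328  0.41559491 -1.24012277]
[210.74865233 186.6271446 ]
[430.84438984 167.74538203]
```

View pics/s4.png

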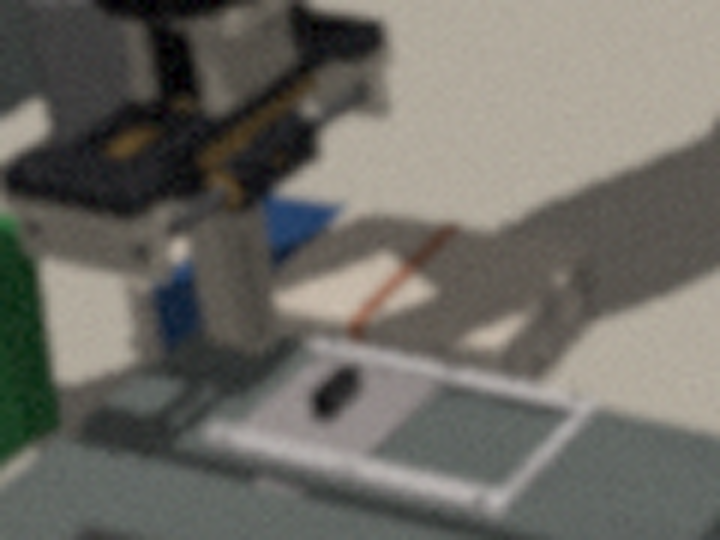

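View pics/t4.png

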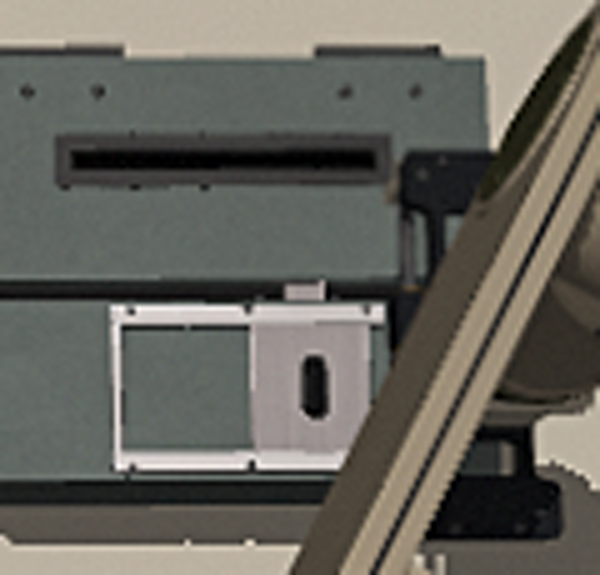

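Request:
send_rows(targets=[[-1,[0,2,14],0],[-1,[5,0,0],0],[-1,[5,0,0],0],[-1,[5,0,0],0],[-1,[5,0,0],0],[-1,[5,0,0],0],[-1,[5,0,0],0],[-1,[0,0,0],0]])

```text
t: 5.3
tool_pos: [0.5472, -0.2151, 0.1447]
orientation: [-2.221, -2.222, -0.0]
force: [-0.2, -0.1, -0.5]
opening: 0.0002
```

Request:
send_rows(targets=[[-1,[0,-2,6],0],[-1,[5,0,0],0],[-1,[5,0,0],0],[-1,[5,0,0],0],[-1,[0,0,0],0]])

```text
t: 5.8
tool_pos: [0.5451, -0.2002, 0.1386]
orientation: [-2.221, -2.222, -0.0]
force: [0.4, 0.5, 0.6]
opening: 0.0004
```

Request:
send_rows(targets=[[-1,[5,0,0],0],[-1,[5,0,0],0],[-1,[5,0,0],0],[-1,[5,0,0],0],[-1,[5,0,0],0],[-1,[5,0,0],0],[-1,[5,0,0],0],[-1,[5,0,0],0],[-1,[0,0,0],0]])

```text
t: 6.7
tool_pos: [0.5453, -0.1599, 0.1388]
orientation: [-2.221, -2.222, -0.001]
force: [-0.5, -0.2, 0.1]
opening: 0.0002
```

Run:
```python
from h import *
c=cam('scene');save(c,'s5.png',(170,130,290,220),6)
c=cam('top');save(c,'t5.png',(330,90,460,205),5)
```

```text
(no output)
```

View pics/s5.png

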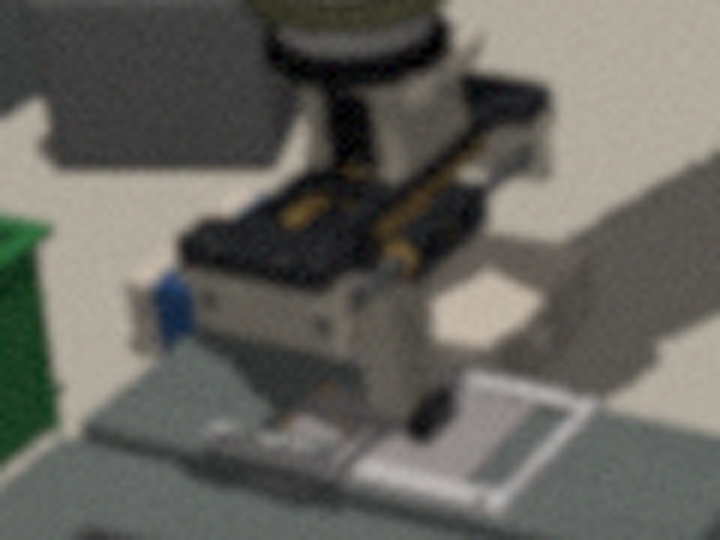

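The scene crop shows that the fingers have pushed the tab (crop (430,410)) most of the way, and the lock plate is appearing behind. I'll keep pushing.

Request:
send_rows(targets=[[-1,[5,0,0],0],[-1,[5,0,0],0],[-1,[3,0,0],0],[-1,[2,0,0],0],[-1,[0,0,0],0]])

```text
t: 7.3
tool_pos: [0.5451, -0.1454, 0.1386]
orientation: [-2.221, -2.222, -0.0]
force: [0.9, -0.5, 0.3]
opening: 0.0005
```

Request:
send_rows(targets=[[-1,[1,0,0],0],[-1,[1,0,0],0],[-1,[1,0,0],0],[-1,[0,0,0],0]])

```text
t: 7.7
tool_pos: [0.5451, -0.1447, 0.1387]
orientation: [2.221, 2.219, -0.003]
force: [0.2, -9.0, -1.9]
opening: 0.0008
```

Request:
send_rows(targets=[[-1,[-6,0,0],0],[-1,[-4,0,-20],0],[-1,[0,0,-40],0],[0.2,[40,0,-40],0],[0.2,[50,0,-10],0],[0.2,[50,0,0],0],[0.2,[50,0,0],0],[0.2,[50,0,0],0],[0.2,[50,0,0],0],[0.2,[50,0,0],0],[0.2,[0,0,0],0]])

```text
t: 8.8
tool_pos: [0.5438, 0.1877, 0.2436]
orientation: [-2.213, -2.227, -0.002]
force: [-0.5, -1.4, -0.6]
opening: 0.055
```

Run:
```python
from h import *
s=robot.read_state();print(s['tool_pos'],s['opening'])
c=cam('scene');save(c,'s6.png',(180,170,270,230),8)
c=cam('top');save(c,'t6.png',(360,130,450,205),8)
for n in('scene','top'):
  for k in('cover_tab','cover','keyhole','key_grip'):
    print(n,k,[(np.round(d['point'],1).tolist(),round(d['confidence'],2),int(np.sum(d['region']))) for d in optics.cut_out(n,k)])
```

```text
[0.54382574 0.18765049 0.24360644] 0.05496488470813531
scene cover_tab [([249.9, 202.7], 0.85, 318), ([388.9, 275.2], 0.54, 3786)]
scene cover [([246.6, 203.0], 0.84, 323), ([232.8, 175.2], 0.18, 1584)]
scene keyhole [([227.1, 236.7], 0.67, 12223)]
scene key_grip [([380.7, 247.9], 0.67, 176), ([325.9, 244.2], 0.65, 130), ([475.1, 257.5], 0.6, 178), ([360.0, 228.0], 0.55, 135)]
top cover_tab [([385.7, 166.6], 0.92, 665)]
top cover [([389.8, 169.8], 0.8, 604)]
top keyhole [([391.0, 147.3], 0.68, 9973)]
top key_grip [([371.9, 224.7], 0.51, 117), ([315.0, 195.6], 0.49, 178)]
```

View pics/s6.png

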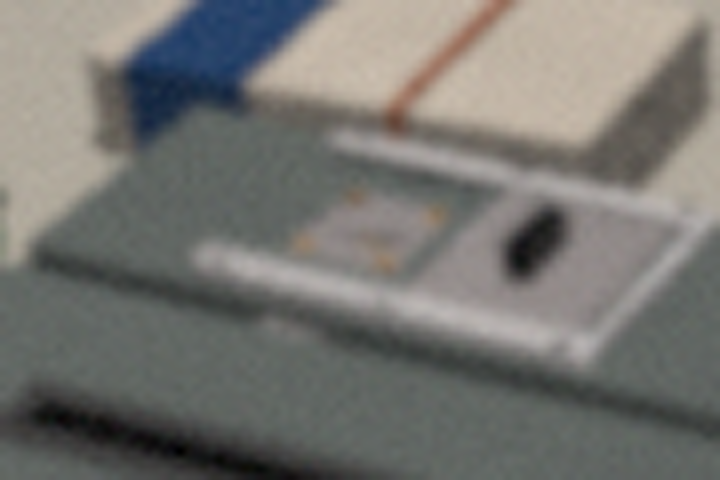

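View pics/t6.png

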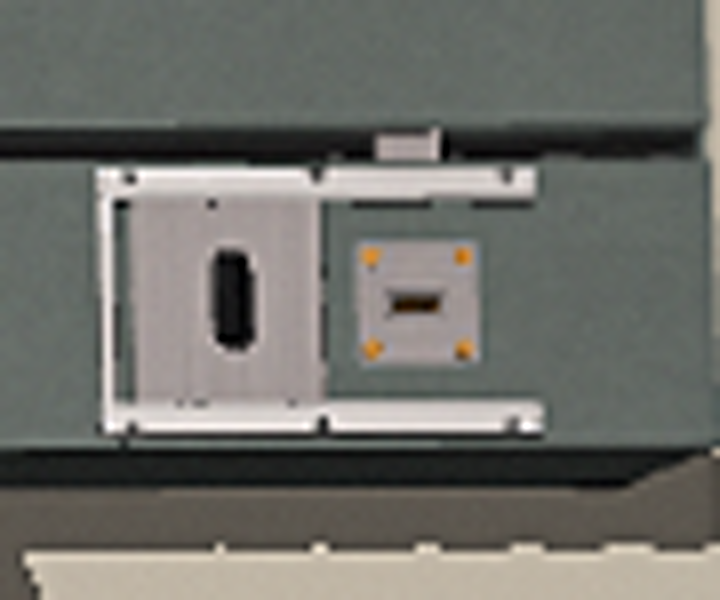

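Run:
```python
from h import *
ct=cam('top');cs=cam('scene')
kt=(412.1,167.75);ks=(226.5,199.6)
print('hole',atz(ct,kt,.13),atz(cs,ks,.13),tri([ct,cs],[kt,ks]))
print('tab',atz(ct,(360+233/8,130+300/8),.1485))
# key
print('key',atz(ct,(258.9,181.9),.088),atz(cs,(381.2,248),.069))
d=[x for x in optics.cut_out('scene','key_grip') if abs(x['point'][0]-381)<5]
for x in d:
  m=x['region'];v,u=np.nonzero(m);print(u.min(),u.max(),v.min(),v.max(),u.mean(),v.mean(),atz(cs,(u.mean(),v.mean()),.069))
save(ct,'t7.png',(180,100,300,215),5)
save(cs,'s7.png',(320,150,470,270),5)
print(proj(ct,robot.read_state()['tool_pos']),proj(cs,robot.read_state()['tool_pos']))
```

```text
hole [ 0.54595324 -0.19907432  0.13      ] [ 0.55173742 -0.1913889   0.13      ] [ 0.54578065 -0.19829925  0.12518083]
tab [ 0.54370583 -0.13240329  0.1485    ]
key [0.51375718 0.23155635 0.088     ] [0.51993456 0.23648305 0.069     ]
375 387 240 255 380.6946107784431 247.65269461077844 [0.51907679 0.23495811 0.069     ]
[268.56141623 161.02093402] [362.17174981 189.57354009]
```

View pics/s7.png

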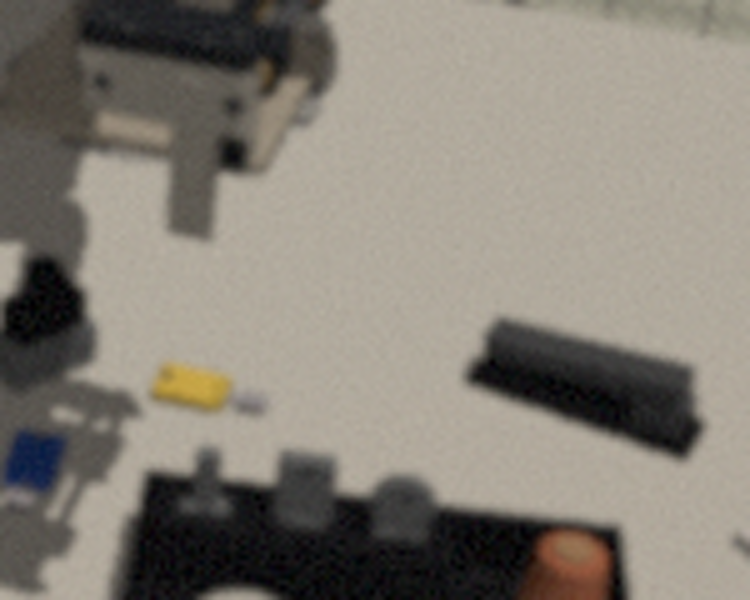

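View pics/t7.png

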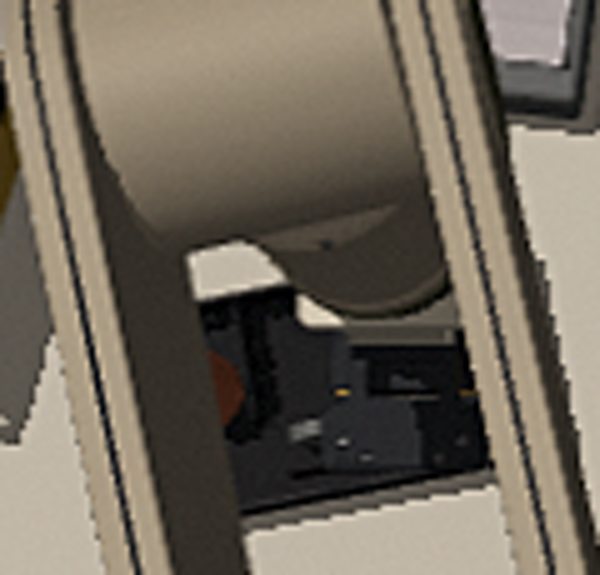

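Request:
send_rows(targets=[[0.2,[43,-31,0],0],[0.2,[0,0,0],-0.1],[0.2,[0,0,40],-0.088],[0.2,[0,0,40],0],[0.2,[0,0,20],0],[0.2,[0,0,0],0],[0.2,[0,0,0],0]])

```text
t: 10.15
tool_pos: [0.516, 0.2221, 0.1444]
orientation: [-2.003, -2.42, 0.0]
force: [1.2, -0.7, 0.4]
opening: 0.0559
```

Run:
```python
from h import *
s=robot.read_state();print(s['tool_pos'],s['opening'],s['orientation'])
c=cam('scene');save(c,'s8.png',(330,170,450,270),6);print(proj(c,s['tool_pos']))
c=cam('top');save(c,'t8.png',(195,140,300,215),7)
```

```text
[0.5159594  0.22205931 0.14435088] 0.05591604505509588 [-2.00322995e+00 -2.41996392e+00  6.07574929e-05]
[378.83146931 221.87568831]
```

View pics/s8.png

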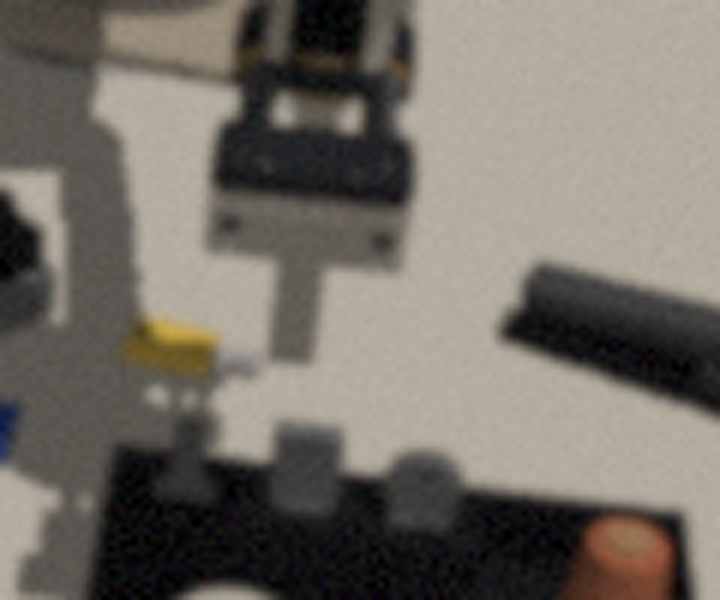

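Request:
send_rows(targets=[[0.2,[9,-1.5,0],0],[0.2,[0,0,20],0],[0.2,[0,0,20],0],[0.2,[0,0,10],0],[0.2,[0,0,0],0]])

```text
t: 10.75
tool_pos: [0.5118, 0.2307, 0.0928]
orientation: [-2.002, -2.419, 0.003]
force: [0.2, -0.2, 0.5]
opening: 0.0558
```

Run:
```python
from h import *
s=robot.read_state();print(s['tool_pos'],s['opening'],s['force'])
c=cam('scene');save(c,'s9.png',(330,190,450,280),6);print(proj(c,s['tool_pos']))
```

```text
[0.51176935 0.23074259 0.09283982] 0.055821923406462186 [ 0.21798949 -0.20216714  0.52461887]
[380.68133127 238.23248256]
```

View pics/s9.png

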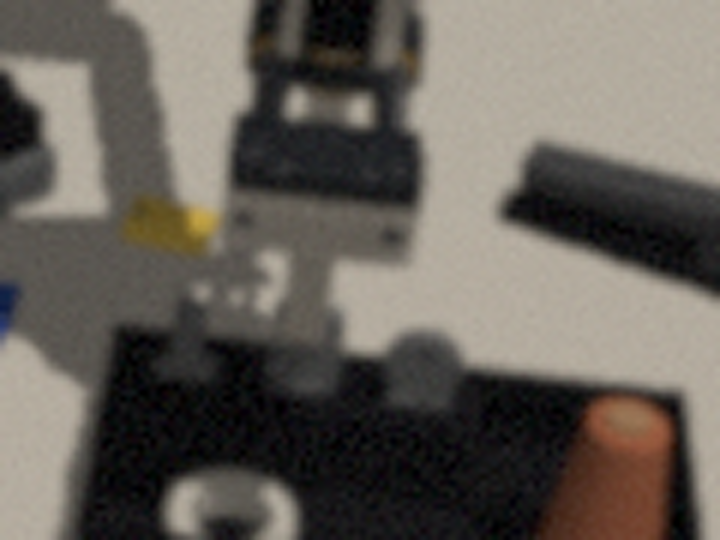

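Request:
send_rows(targets=[[0.2,[0,0,15],0],[0.2,[0,0,15],0],[0.2,[0,0,9],0],[0.2,[0,0,0],0],[-0.4,[0,0,0],0],[-1,[0,0,0],0],[-1,[0,0,0],0],[-1,[0,0,0],0],[-1,[0,0,0],0],[-1,[0,0,0],0]], newtons=25)

```text
t: 11.8
tool_pos: [0.5128, 0.2307, 0.055]
orientation: [2.003, 2.42, 0.001]
force: [-0.1, 0.0, 0.8]
opening: 0.012
```

Request:
send_rows(targets=[[-1,[0,0,0],0],[-1,[0,0,0],0],[-1,[0,0,0],0]], newtons=40)

```text
t: 12.1
tool_pos: [0.5137, 0.2308, 0.0552]
orientation: [2.002, 2.419, 0.003]
force: [5.0, 0.2, -2.3]
opening: 0.01
```

Request:
send_rows(targets=[[-1,[0,1,-5],0],[-1,[0,0,-10],0],[-1,[0,0,-20],0],[-1,[0,0,-30],0],[-1,[0,0,-40],0],[-1,[0,0,-40],0],[-1,[0,0,-20],0.1],[-1,[0,0,0],0.088],[-1,[0,0,0],0]])

```text
t: 13.0
tool_pos: [0.5136, 0.2309, 0.2208]
orientation: [2.223, 2.22, 0.001]
force: [0.1, -0.0, -1.1]
opening: 0.0095
```

Run:
```python
from h import *
s=robot.read_state();print(s['tool_pos'],s['opening'],s['force'],s['orientation'])
c=cam('scene');save(c,'s10.png',(330,150,450,250),6);print(proj(c,s['tool_pos']))
```

```text
[0.51362576 0.23093275 0.2207626 ] 0.009529749158675504 [ 0.10403202 -0.0171759  -1.05201566] [2.22276029e+00 2.21988489e+00 1.05086115e-03]
[385.85889571 195.71286233]
```

View pics/s10.png

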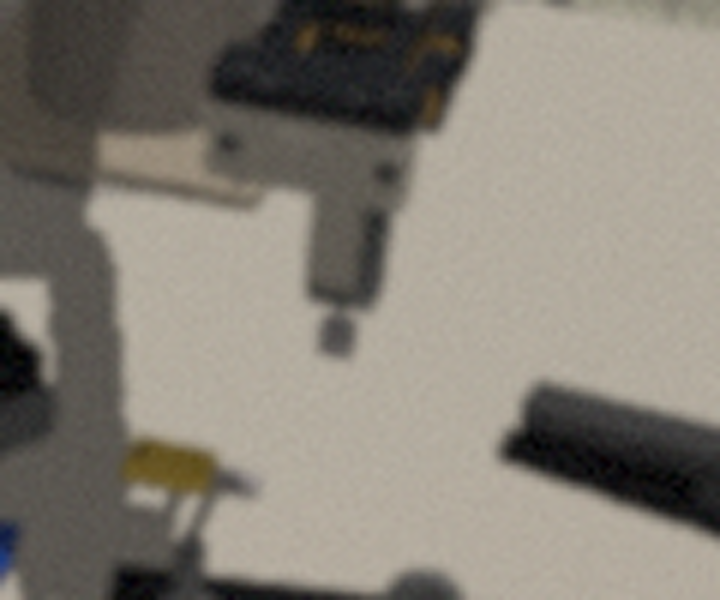

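Request:
send_rows(targets=[[-1,[-30,4,0],0],[-1,[-36,4,0],0],[-1,[-36,4,0],0],[-1,[-36,4,0],0],[-1,[-36,4,0],0],[-1,[-36,4,0],0],[-1,[-36,4,0],0],[-1,[-36,4,0],0],[-1,[-36,0,0],0],[-1,[-36,0,0],0],[-1,[-36,0,0],0],[-1,[-25,0,0],0]])

```text
t: 14.25
tool_pos: [0.5444, -0.186, 0.2183]
orientation: [-2.218, -2.222, 0.002]
force: [-0.5, -0.3, -0.2]
opening: 0.0099
```

Request:
send_rows(targets=[[-1,[-14,0,0],0],[-1,[0,0,30],0],[-1,[0,0,10],0],[-1,[0,0,0],0],[-1,[0,0,0],0]])

```text
t: 14.75
tool_pos: [0.5456, -0.1973, 0.1799]
orientation: [-2.219, -2.222, 0.0]
force: [0.2, -0.4, 0.6]
opening: 0.0102
```

Run:
```python
from h import *
s=robot.read_state();print(s['tool_pos'],s['opening'],s['force'],s['orientation'])
c=cam('scene');save(c,'s11.png',(180,140,280,220),8)
t=s['tool_pos']
for dz in(0,-.018,-.036):print(proj(c,t+[0,0,dz]))
print('hole',proj(c,[.5455,-.1987,.13]))
c=cam('top');save(c,'t11.png',(330,90,460,205),5)
```

```text
[ 0.54558145 -0.19732923  0.17988197] 0.010211870755943365 [ 0.24469534 -0.37262974  0.60930759] [-2.21908045e+00 -2.22242804e+00  2.67706350e-04]
[223.5129678  182.25425389]
[224.38003287 188.04231697]
[225.23137259 193.72034287]
hole [225.46525032 197.90954836]
```

View pics/s11.png

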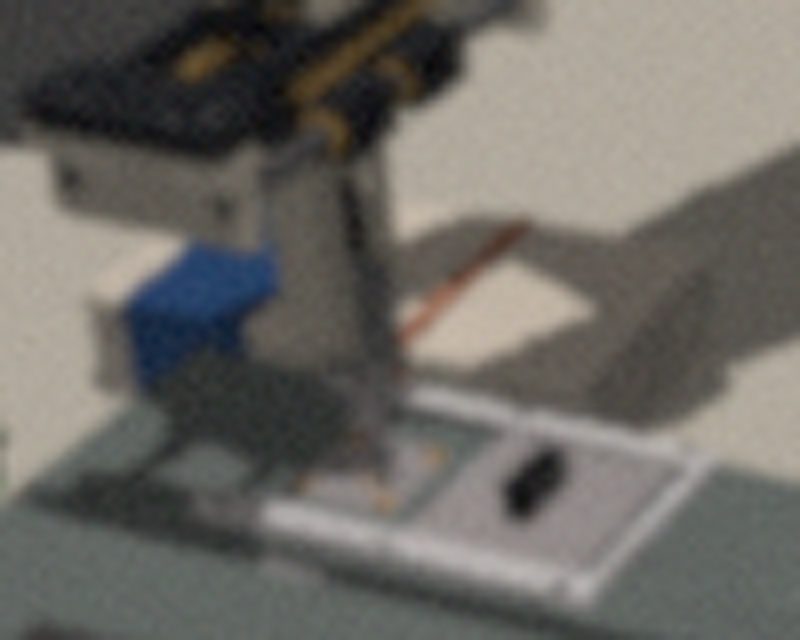

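View pics/t11.png

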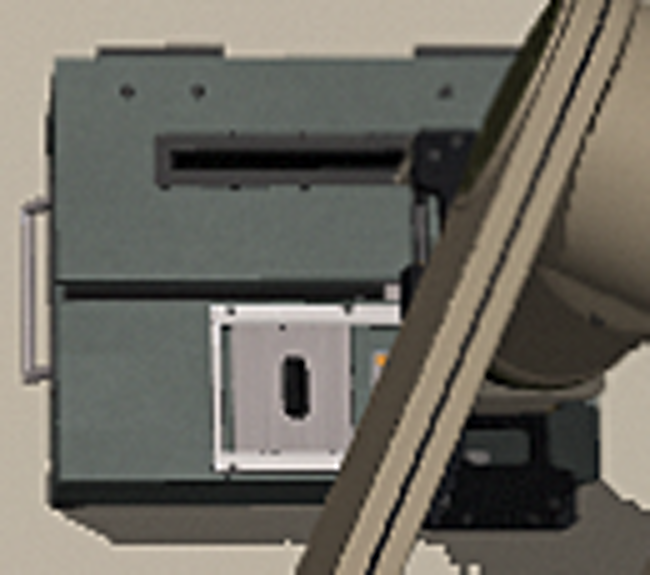

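Run:
```python
from h import *
ims=[cam('scene')['color'].astype(float) for _ in range(6)]
im=np.mean(ims,0)[175:210,205:255]
im=np.clip((im-20)*1.5,0,255).astype(np.uint8)[:,:,::-1]
im=cv2.resize(im,None,fx=15,fy=15,interpolation=cv2.INTER_CUBIC)
cv2.imwrite('pics/s12.png',im)
```

```text
(no output)
```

View pics/s12.png

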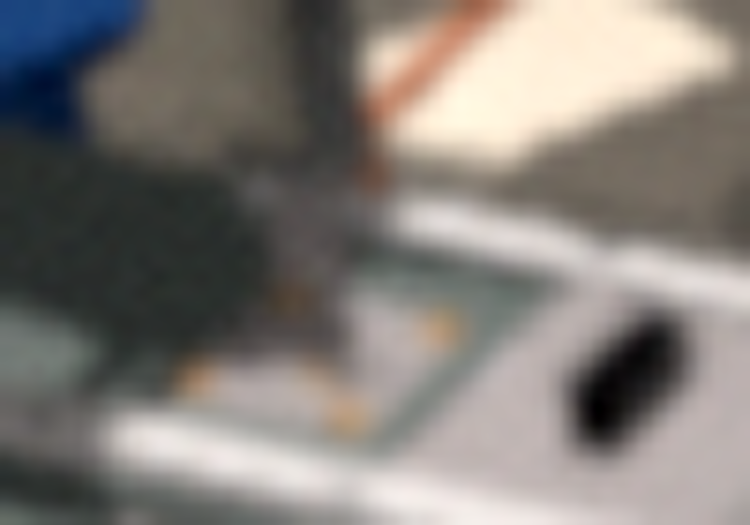

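Request:
send_rows(targets=[[-1,[-0.5,0,8],0],[-1,[0,0,2],0],[-1,[0,0,2],0],[-1,[0,0,2],0],[-1,[0,0,0],0],[-1,[0,0,0],0]])

```text
t: 15.75
tool_pos: [0.5457, -0.1987, 0.1658]
orientation: [-2.221, -2.221, -0.0]
force: [0.0, -0.4, -0.3]
opening: 0.0098
```

Request:
send_rows(targets=[[-1,[0,0,2],0],[-1,[0,0,2],0],[-1,[0,0,0],0],[-1,[0,0,0],0]])

```text
t: 16.15
tool_pos: [0.5457, -0.1988, 0.1617]
orientation: [2.221, 2.221, -0.0]
force: [-0.1, -0.3, -1.8]
opening: 0.0098
```

Run:
```python
from h import *
s=robot.read_state();print(s['tool_pos'],s['force'],s['wrist_torque'])
```

```text
[ 0.54567646 -0.19875036  0.16170958] [-0.08544967 -0.33020123 -1.79259422] [-0.18770323 -0.22994948  0.00992744]
```

Request:
send_rows(targets=[[-1,[0,0,2],0],[-1,[0,0,2],0],[-1,[0,0,0],0],[-1,[0,0,0],0]])

```text
t: 16.55
tool_pos: [0.5457, -0.1987, 0.1576]
orientation: [2.221, 2.221, -0.0]
force: [2.2, -1.9, -2.2]
opening: 0.0101
```

Run:
```python
from h import *
s=robot.read_state();print(s['tool_pos'],s['force'],s['wrist_torque'])
c=cam('scene')
ims=[c['color'].astype(float)]
im=np.mean(ims,0)[165:210,200:260]
im=np.clip((im-20)*1.5,0,255).astype(np.uint8)[:,:,::-1]
im=cv2.resize(im,None,fx=12,fy=12,interpolation=cv2.INTER_CUBIC)
cv2.imwrite('pics/s13.png',im)
```

```text
[ 0.54571877 -0.19874302  0.15758187] [ 2.15964392 -1.89934413 -2.2216182 ] [-0.29534777 -0.40229777  0.01496803]
```

View pics/s13.png

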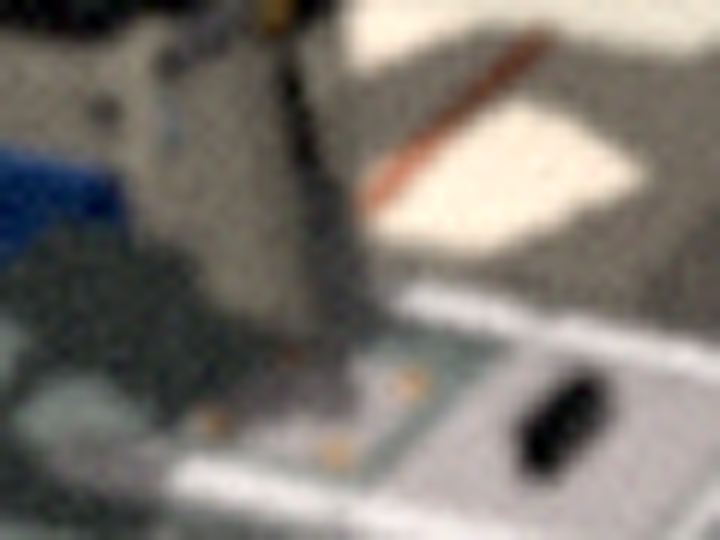

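Request:
send_rows(targets=[[-1,[-0.6,0.6,0],0],[-1,[0,0,1.5],0],[-1,[0,0,0],0],[-1,[0,0,0],0]])

```text
t: 17.0
tool_pos: [0.5461, -0.1992, 0.1562]
orientation: [-2.221, -2.221, 0.0]
force: [0.7, -0.3, -0.2]
opening: 0.01
```

Run:
```python
from h import *
s=robot.read_state();print(s['tool_pos'],s['force'],s['wrist_torque'],s['opening'])
```

```text
[ 0.54613803 -0.19915448  0.15620226] [ 0.72309246 -0.34119762 -0.24321383] [-0.03126139 -0.13373577 -0.02047681] 0.010025773046013639
```

Request:
send_rows(targets=[[-1,[0,0.2,0.6],0.09],[-1,[0,0,0.6],-0.09],[-1,[0,0,0.6],-0.09],[-1,[0,0,0.6],0.09],[-1,[0,0,0.6],0.09],[-1,[0,0,0.6],-0.09],[-1,[0,0,0.6],-0.09],[-1,[0,0,0.6],0.09]])

```text
t: 17.8
tool_pos: [0.5468, -0.1993, 0.1519]
orientation: [2.217, 2.225, 0.001]
force: [0.3, 1.1, 2.6]
opening: 0.0095
```

Run:
```python
from h import *
s=robot.read_state();print(s['tool_pos'],s['force'],s['wrist_torque'],s['opening'])
```

```text
[ 0.54678842 -0.1993084   0.1518768 ] [0.26549775 1.14328237 2.60929193] [ 0.02287536 -0.04468095  0.01417771] 0.009535526210629471
```

Request:
send_rows(targets=[[-1,[0,0,0.5],0.09],[-1,[0,0,0.5],-0.09],[-1,[0,0,0.5],-0.09],[-1,[0,0,0.5],0.09],[-1,[0,0,0.5],0.09],[-1,[0,0,0.5],-0.09],[-1,[0,0,0.5],-0.09],[-1,[0,0,0.5],0.09]])

```text
t: 18.6
tool_pos: [0.5471, -0.1995, 0.1488]
orientation: [2.216, 2.225, 0.001]
force: [-1.3, 0.6, 7.7]
opening: 0.0097
```

Run:
```python
from h import *
s=robot.read_state();print(s['tool_pos'],s['force'],s['wrist_torque'],s['opening'])
```

```text
[ 0.54706936 -0.19949411  0.14882054] [-1.32078674  0.58141112  7.72183562] [0.16029967 0.32451003 0.04185655] 0.009686676955221336
```

Request:
send_rows(targets=[[-1,[0,0,0.3],0.1],[-1,[0,0,0],-0.1],[-1,[0,0,0.3],-0.1],[-1,[0,0,0],0.1],[-1,[0,0,0.3],0.1],[-1,[0,0,0],-0.1],[-1,[0,0,0.3],-0.1],[-1,[0,0,0],0.1]])

```text
t: 19.4
tool_pos: [0.547, -0.1995, 0.147]
orientation: [2.215, 2.226, 0.001]
force: [-0.2, -1.7, 1.6]
opening: 0.0099
```

Run:
```python
from h import *
s=robot.read_state();print(s['tool_pos'],s['force'],s['wrist_torque'],s['opening'])
c=cam('scene');save(c,'s14.png',(185,150,265,210),9)
```

```text
[ 0.54695059 -0.1995307   0.14700663] [-0.18805173 -1.72240193  1.5986861 ] [-0.26865351  0.01342667  0.10777227] 0.009887435284848489
```

View pics/s14.png

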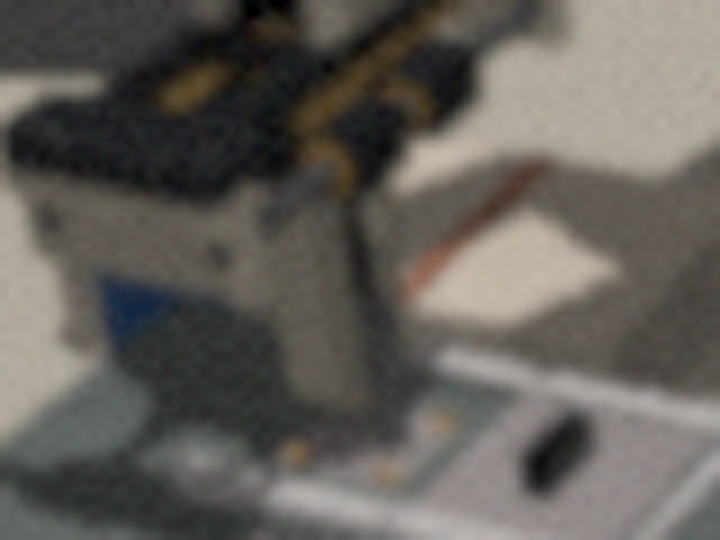

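Request:
send_rows(targets=[[-1,[0,0,0.5],0.1],[-1,[0,0,0.3],-0.1],[-1,[0,0,0.5],-0.1],[-1,[0,0,0.3],0.1],[-1,[0,0,0.5],0.1],[-1,[0,0,0.3],-0.1],[-1,[0,0,0.5],-0.1],[-1,[0,0,0.3],0.1]])

```text
t: 20.25
tool_pos: [0.5469, -0.1996, 0.1441]
orientation: [2.214, 2.227, 0.0]
force: [-0.7, -0.4, 3.5]
opening: 0.0094
```

Run:
```python
from h import *
s=robot.read_state();print(s['tool_pos'],s['force'],s['wrist_torque'],s['opening'])
```

```text
[ 0.54685367 -0.19963965  0.14411805] [-0.70314506 -0.42459935  3.46787531] [-0.16239064  0.02976195 -0.02478009] 0.009358520656823837
```

Request:
send_rows(targets=[[-1,[0,0,0.5],0.1],[-1,[0,0,0.3],-0.1],[-1,[0,0,0.5],-0.1],[-1,[0,0,0.3],0.1],[-1,[0,0,0.5],0.1],[-1,[0,0,0.3],-0.1],[-1,[0,0,0.5],-0.1],[-1,[0,0,0.3],0.1]])

```text
t: 21.05
tool_pos: [0.5469, -0.1994, 0.1406]
orientation: [2.214, 2.227, 0.001]
force: [-0.1, 0.4, 3.5]
opening: 0.01
```

Run:
```python
from h import *
s=robot.read_state();print(s['tool_pos'],s['force'],s['wrist_torque'],s['opening'])
```

```text
[ 0.5468511  -0.19944602  0.14060339] [-0.07459158  0.42642124  3.47531133] [-0.10866139 -0.07043768  0.01469725] 0.009986924949065043
```

Request:
send_rows(targets=[[-1,[0,0,0.5],0],[-1,[0,0,0.5],0],[-1,[0,0,0.5],0],[-1,[0,0,0],0],[-1,[0,0,0],0]])

```text
t: 21.55
tool_pos: [0.5468, -0.1994, 0.1397]
orientation: [2.218, 2.224, 0.001]
force: [-3.6, 1.6, 9.4]
opening: 0.0098
```

Run:
```python
from h import *
s=robot.read_state();print(s['tool_pos'],s['force'],s['wrist_torque'],s['opening'])
```

```text
[ 0.54682912 -0.19943521  0.13974169] [-3.55104342  1.57876459  9.41863846] [ 0.16615648  0.49174967 -0.0283568 ] 0.009754250034000087
```

Request:
send_rows(targets=[[-1,[0,-0.5,-0.5],0],[-1,[0,0,0],0.1],[-1,[0,0,0],0.1],[-1,[0,0,0],0.1],[-1,[0,0,0],0.1],[-1,[0,0,0],0.1],[-1,[0,0,0],0]], newtons=55)

```text
t: 22.25
tool_pos: [0.5457, -0.1992, 0.1398]
orientation: [-2.703, -1.601, 0.001]
force: [-4.5, 1.5, 8.9]
opening: 0.0101
```

Run:
```python
from h import *
s=robot.read_state();print(s['tool_pos'],s['force'],s['wrist_torque'],s['opening'],s['orientation'],s['q'])
```

```text
[ 0.54570242 -0.19920005  0.13975209] [-4.45832808  1.46277021  8.86830539] [0.31611821 0.91855944 0.01632453] 0.010072246793125603 [-2.70267641e+00 -1.60105641e+00  5.69765627e-04] [-4.38162531e-01  1.29371285e-01  1.63500067e+00 -1.44624247e-04
  1.37765677e+00  6.30415207e-02]
```

Request:
send_rows(targets=[[-1,[-0.2,-1,-0.5],0],[-1,[0,0,0],0.1],[-1,[0,0,0],0.1],[-1,[0,0,0],0.1],[-1,[0,0,0],0.1],[-1,[0,0,0],0]])

```text
t: 22.85
tool_pos: [0.5447, -0.1985, 0.1397]
orientation: [-2.966, -1.032, 0.001]
force: [-2.7, 2.3, 6.6]
opening: 0.0098
```

Run:
```python
from h import *
s=robot.read_state();print(s['tool_pos'],s['force'],s['wrist_torque'],s['opening'],s['orientation'],s['q'][5])
```

```text
[ 0.54470261 -0.19851528  0.13974586] [-2.71377881  2.25309313  6.64808071] [0.49077372 0.50513982 0.06959932] 0.009805357083040419 [-2.96641532e+00 -1.03172367e+00  5.40612310e-04] 0.46311927154013693
```

Request:
send_rows(targets=[[-1,[0,-0.8,0],0],[-1,[0,0,0],0.1],[-1,[0,0,0],0.1],[-1,[0,0,0],0.1],[-1,[0,0,0],0.1],[-1,[0,0,0],0]])

```text
t: 23.45
tool_pos: [0.5442, -0.1975, 0.1398]
orientation: [-3.112, -0.422, 0.001]
force: [-4.1, 4.1, 8.3]
opening: 0.0095
```

Run:
```python
from h import *
s=robot.read_state();print(s['tool_pos'],s['force'],s['wrist_torque'],s['opening'],s['orientation'],s['q'][5])
```

```text
[ 0.54417957 -0.19754458  0.13977989] [-4.09998123  4.08789074  8.30014234] [0.80804743 0.73859527 0.01836796] 0.009485793608673342 [-3.11181345e+00 -4.21656920e-01  8.73653943e-04] 0.8639538290185717
```

Request:
send_rows(targets=[[-1,[-0.7,-1.2,-0.3],0],[-1,[0,0,0],0.1],[-1,[0,0,0],0.1],[-1,[0,0,0],0.1],[-1,[0,0,0],0.1],[-1,[0,0,0],0],[-1,[0,0,0],0]])

```text
t: 24.15
tool_pos: [0.5436, -0.1964, 0.1398]
orientation: [-3.134, 0.196, -0.0]
force: [0.0, 4.7, 4.5]
opening: 0.0101
```

Run:
```python
from h import *
s=robot.read_state();print(s['tool_pos'],s['force'],s['wrist_torque'],s['opening'],s['orientation'],s['q'][5])
c=cam('scene');save(c,'s15.png',(185,150,265,210),9)
c=cam('top');save(c,'t15.png',(340,110,460,205),6)
```

```text
[ 0.54363637 -0.19640887  0.13975393] [0.02162318 4.68372282 4.49670532] [ 1.20258814 -0.07069895  0.1161912 ] 0.010059895888563961 [-3.13400494e+00  1.95777702e-01 -1.23320143e-04] 1.2589867382640598
```

View pics/s15.png

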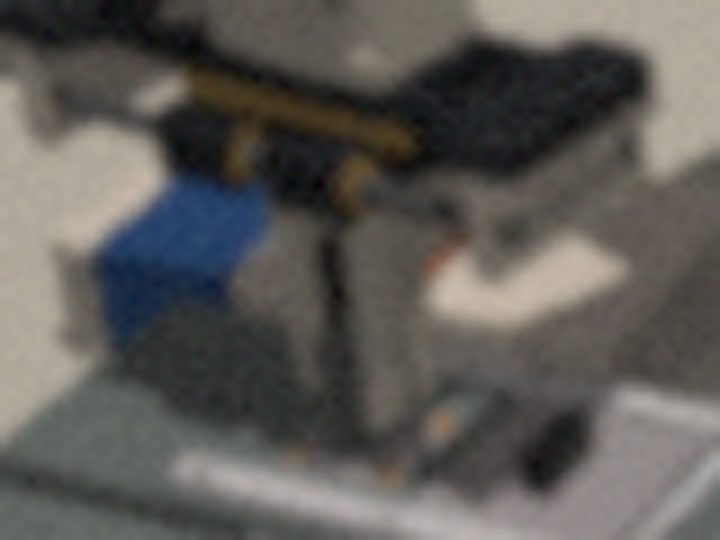

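View pics/t15.png

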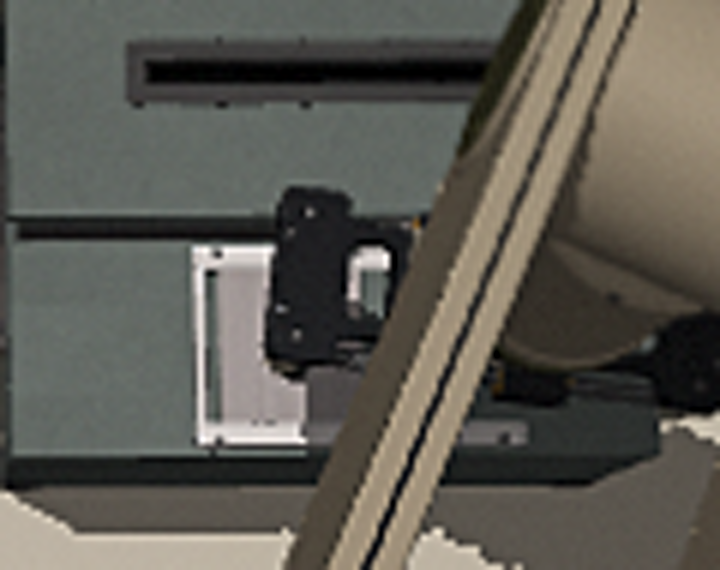

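Request:
send_rows(targets=[[-1,[0,-1,0],0.03],[-1,[0,0,0],0.02],[-1,[0,0,0],0],[-1,[0,0,0],0],[-1,[0,0,0],0]])

```text
t: 24.75
tool_pos: [0.5437, -0.1962, 0.1398]
orientation: [-3.129, 0.279, -0.0]
force: [1.1, 3.4, 6.6]
opening: 0.0098
```

Run:
```python
from h import *
for _ in range(3):
  s=robot.read_state();print(s['tool_pos'],s['force'],s['wrist_torque'],s['opening'],s['orientation'],s['q'][5])
  c=cam('scene')
save(c,'s16.png',(100,130,500,330),2)
```

```text
[ 0.54369832 -0.19617944  0.1397637 ] [1.08060635 3.43546817 6.57432255] [ 0.78151657 -0.05321685  0.14331925] 0.009760389920592758 [-3.12881367e+00  2.78829039e-01 -1.44119583e-04] 1.3132479549294889
[ 0.5437005  -0.19618095  0.13977967] [0.32385255 3.22935732 4.67998071] [ 0.86258568 -0.00258197  0.17420411] 0.009980569682656341 [-3.12876792e+00  2.78863470e-01 -1.43986238e-04] 1.3132375483776308
[ 0.54368495 -0.19614395  0.13975938] [2.14613632e-03 3.30485282e+00 5.57566678e+00] [0.76347628 0.01964341 0.16180095] 0.009709109544569492 [-3.12876973e+00  2.78748608e-01 -8.87911627e-05] 1.3132149111219382
```

View pics/s16.png

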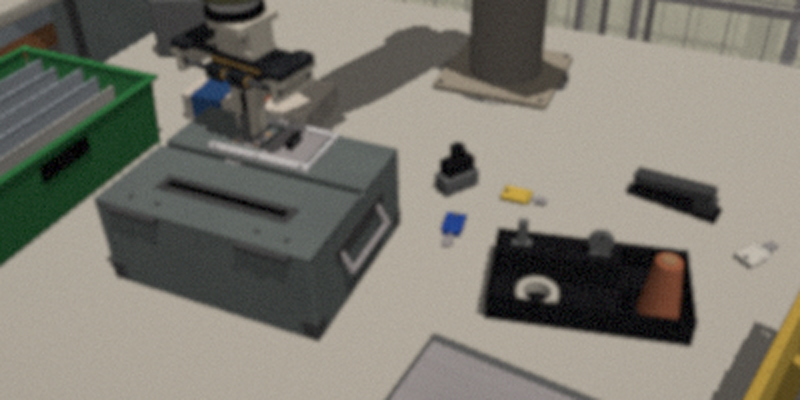

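The key is home and turned about 1.75 rad. It is held against a spring torque of about 0.16 N m with roughly 5 N of downward pressure. The last picture shows the other two keys still in the caddy at crop (523,233) and (600,243), everything else unmoved, and the cover open. Handing in.

Run:
```python
from h import *
print(ticket.close_job())
s=robot.read_state();print(s['t'],s['tool_pos'],s['wrist_torque'],s['opening'])
```

```text
the job is handed in; nothing more can be done
None
the job is handed in; nothing more can be done
```

I opened the keyhole cover, put the rectangular-headed key fully home in the lock and turned it clockwise. I handed in at about 25 s with the key still gripped and held turned.

- **Cover:** pushed open until it met its stop, with a reaction of about 9 N. The pictures show it still open.
- **Insertion:** I rocked the key about 5° each way while pressing lightly, and the readings stayed at or under about 10 N. It stopped with the tool at 139.8 mm, against about 140 mm expected for home.
- **Turn:** the key is at about 1.75 rad, with a wrist torque of 0.14–0.17 N m against the spring. Allowing for the lag, I work the cylinder out at about 1.6 rad; I could not see it directly because the gripper hides the keyhole.
- **Last checks:** a side push of about 3 N and 5–6 N downward remained on the key. The round and narrow keys were still in their slots, and nothing else had visibly moved.
- **Disagreement:** the scene camera placed things about 6–9 mm away from where the top camera did. I went by the top camera, which agreed with where the gripper touched the cover tab and the key.

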